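# Morning sort at the netsuke carver's bench

### The arm

A 6-joint arm with a two-finger parallel gripper is mounted at the origin on the work surface. World frame = base frame: x ahead of the robot, y to its left, z up, the work surface at z = 0. Lengths are in m, angles in degrees, forces in N, time in s.
With the tool pointing down it reaches from about 0.325 to 0.85 m from the base axis. Payload 15.5 kg.
Tool frame: the origin (TCP) lies midway between the tips of the shut fingers; the grasp point (between the pads) lies 19 mm behind it; y points along the fingers, x is the direction in which the jaws open and shut, and the axes are right-handed (so a half turn about y gives the same grasp; the last joint's range is limited). The gripper opens to 91 mm and grips with 3 to 60 N. Pads are 32 mm wide; open, the fingers measure 118 mm over their backs; the gripper's body (76 mm by 178 mm) begins 60 mm behind the grasp point.
Start: joints at [-79.383, 28.281, 77.091, -0, 74.628, -5.472], TCP at [0.173, -0.601, 0.214] pointing down, gripper open.
Joint ranges: [-166.48, 166.48], [-47.26, 123.95], [12.59, 153.08], [-70.14, 250.14], [6.76, 159.57], [-176.63, 176.63]. Speed limits (degrees/s): [108.29, 108.29, 147.25, 172.46, 172.46, 172.46].

### API

Orientations are given as a 3x3 rotation matrix whose columns are the frame's x, y, z axes.
In Python, from bench import ctrl gives the robot as it stands. The module is installed in compiled form; this text tells all that it offers. Calls block until the motion is done:
- ctrl.goto(position, orientation): joint-space move of the TCP to a pose.
- ctrl.move_l(position, vel=0.15, ori=None, contact_N=None): straight line of the TCP; ori=None keeps the orientation; vel is the mean speed in m/s. With contact_N (N) it stops when the force on the tool has changed by that much, and returns True; else False.
- ctrl.movej(angles): joint-space move.
- ctrl.command_gripper(opening): opening from 0.0 (shut) to 1.0 (fully open); the grip force is fixed at half the most; returns when the fingers have stopped.
- ctrl.sleep(seconds).
- ctrl.ik(position, orientation): joint angles nearest the present ones, or None.
- ctrl.read_camera(name): name is "scene" or "top" or "wrist"; returns the picture (384x512x3 uint8, blue, green, red); there is no depth.
- ctrl.camera_params(name): a dict with "fx", "fy", "cx", "cy" (pixels), "pose" (4x4, takes a point from camera to world coordinates); the wrist camera has in their place "T_tool_cam" (4x4, takes a point from camera to tool coordinates, whose origin is the TCP and whose axes are the tool frame's). Camera axes: x right, y up, looking along -z (the intrinsics and any distortion apply to the point x, -y, -z); pixel columns grow to the right and rows downward; lengths in m; the calibration is good to about 2 mm. A picture is of the moment at which its call begins: read the wrist's pose just before it. camera_params takes no time and is no camera call.
A pose or a line that the arm cannot do raises ctrl.MotionError and nothing moves.
- ctrl.sign_off(): hands the job in, once; it reports no verdict.
Readings, each from a call of its own:
- ctrl.current_t(): time.
- ctrl.current_q(): joint angles.
- ctrl.current_dq(): joint speeds.
- ctrl.current_effort(): joint torques, N m.
- ctrl.current_tool_pos(): TCP position.
- ctrl.current_eef_rot(): TCP orientation.
- ctrl.current_contact_force(): force on the tool from outside, world axes, zero at the start.
- ctrl.current_wrist_torque(): the same for the moment, N m.
- ctrl.current_grip_width(): opening from 0.0 (shut) to 1.0 (fully open).
Only numpy, scipy, OpenCV 4.12 (cv2) and the standard library are available. Lean on these libraries where they do the work, as an engineer would, in place of code of your own. Each camera call takes 0.05 s, during which the arm holds its last target.

### The job

Clear the mixed handful in front of you: the two finished carvings, snail and persimmon, go upright into the blue-felt tray, one in each bay, and the green stone goes into the round white dish. The two billets are stacked to season on the cherry billet fixed to the stock board, all three lined up lengthwise: first the pale maple, stepped 2 cm towards the board's red end, then the dark walnut on the maple, stepped back 2 cm so that it lies straight above the cherry. Set each thing down without dropping it, and leave the hand-warmer pot and the oil bottle where they are.

Things in the scene. Friction and masses are not known exactly. Their poses are not given: they have to be found in the camera images.
- snail_mid (a point): Loose reddish-brown camellia-wood snail, 50 mm long (head with horns towards its +x), 30 g, 36 mm high, upright when z is up. Its round shell is 24 mm wide across y with flat faces 30 mm in diameter (from 6 to 36 mm above the underside), centred 4 mm behind the point (-x): grasp the shell across y. The point is on the middle line, 18 mm above the underside. Starts upright on the bench, nearer the robot than the targets, at any yaw.
- persimmon_mid (a point): Loose orange wooden persimmon carving with dark leaves on top, round, 40 mm in diameter, 30 mm high plus a 4 mm stem, 30 g, flat underside; upright when z is up. The point is on its axis, 15 mm above the underside. Starts upright on the bench, nearer the robot than the targets, at any yaw.
- stone_mid (a point): Loose mottled green beach stone, 52 mm long (x), 40 mm wide (y), 28 mm high, about 70 g, flat underside. Grasp across y. The point is at the centre, 14 mm above the underside. Starts upright on the bench, nearer the robot than the targets, at any yaw.
- maple_mid (a point): Loose pale maple billet, a block 80 mm long (x), 36 mm wide (y), 24 mm thick (z), about 45 g. Either end may lead. The point is at its centre, 12 mm above the underside. Starts upright on the bench, nearer the robot than the targets, at any yaw.
- walnut_mid (a point): Loose dark walnut billet of the same size as the maple: 80 x 36 x 24 mm (x, y, z), about 45 g. Either end may lead. The point is at its centre, 12 mm above the underside. Starts upright on the bench, nearer the robot than the targets, at any yaw.
- tray: Fixed shallow pale-wood tray lined with blue felt, 100 mm (x) by 150 mm (y), rim 12 mm above the bench, felt floor 5 mm above the bench. A 5 mm wide, 12 mm high divider along x at y = 0 makes two equal bays, each 90 mm (x) by 67 mm (y) inside, centred at y = +36 and y = -36 mm, x = 0. Either carving may take either bay. Origin: centre of its underside, at bench height.
- dish: Fixed round white dish with a blue floor, 110 mm across the rim, rim 16 mm above the bench; walls 4 mm thick slope out from the flat floor, which is 82 mm across and 5 mm above the bench. Origin: centre of its underside, at bench height.
- board: Fixed stock board, a 10 mm thick plank 145 mm long (x) by 70 mm (y), with a cherry billet 80 x 36 x 24 mm fixed on it, long side along x; the cherry's top is 34 mm above the bench. The red stripe is at the plank's +x end. Origin: at bench height, straight below the centre of the cherry billet. In this frame the maple's centre belongs at x = +20 mm, y = 0, 46 mm up, and the walnut's at x = 0, y = 0, 70 mm up.
- pot: Bystander, loose: round terracotta hand-warmer pot, 90 mm in diameter, 80 mm high with its knob, 0.4 kg, beyond the targets. Leave it alone. Origin: centre of its underside.
- oil: Bystander, loose: amber glass oil bottle, 48 mm in diameter, 85 mm high, 0.15 kg, beyond the targets. Leave it alone. Origin: centre of its underside. (The fixed wooden tool chest far to the left, about 0.7 m from the middle line and 135 mm high, is clear of the work.)

How it is judged (in metres and radians):
At the end, for the whole second after the job is handed in: Snail and persimmon upright, one near the middle of each tray bay; stone flat in the dish, within 25 mm of its centre; maple on the cherry, 9-31 mm towards the red end; walnut on the maple, within 11 mm of above the cherry; both within 10 mm sideways, level, within 11 degrees; all at rest (((x of snail_mid in the frame of tray between -0.032 and 0.032 m and y of snail_mid in the frame of tray between 0.012 and 0.061 m and z of snail_mid in the frame of tray between 0.018 and 0.028 m and angle between each of snail_mid, persimmon_mid's own z axis and vertical below 0.3 rad and x of persimmon_mid in the frame of tray between -0.032 and 0.032 m and y of persimmon_mid in the frame of tray between -0.061 and -0.012 m and z of persimmon_mid in the frame of tray between 0.015 and 0.025 m) or (x of snail_mid in the frame of tray between -0.032 and 0.032 m and y of snail_mid in the frame of tray between -0.061 and -0.012 m and z of snail_mid in the frame of tray between 0.018 and 0.028 m and angle between each of snail_mid, persimmon_mid's own z axis and vertical below 0.3 rad and x of persimmon_mid in the frame of tray between -0.032 and 0.032 m and y of persimmon_mid in the frame of tray between 0.012 and 0.061 m and z of persimmon_mid in the frame of tray between 0.015 and 0.025 m)) and horizontal distance between stone_mid and dish below 0.025 m and z of stone_mid in the frame of dish between 0.012 and 0.027 m and angle between stone_mid's own z axis and vertical below 0.35 rad and x of maple_mid in the frame of board between 0.009 and 0.031 m and y of maple_mid in the frame of board between -0.01 and 0.01 m and z of maple_mid in the frame of board between 0.041 and 0.051 m and angle between the x axis of each of maple_mid, walnut_mid and the x axis of board, either way round below 0.2 rad and angle between each of maple_mid, walnut_mid's own z axis and vertical below 0.12 rad and x of walnut_mid in the frame of board between -0.011 and 0.011 m and y of walnut_mid in the frame of board between -0.01 and 0.01 m and z of walnut_mid in the frame of board between 0.065 and 0.075 m and horizontal distance between maple_mid and walnut_mid above 0.01 m and linear speed of each of snail, persimmon, stone, maple, walnut below 0.02 m/s); the robot touches nothing.
It fails at once if the hand-warmer pot or the oil bottle was shifted by more than 15 mm or tipped (distance of any of pot, oil from where it was at the start of the episode above 0.015 m or angle between any of pot, oil's own z axis and vertical above 0.3 rad).
It fails at once if a thing was dropped or thrown (moving faster than 0.8 m/s, as after a fall of over 30 mm, out of the fingers) ((linear speed of snail above 0.8 m/s and contact force between snail and the fingers below 0.01 N) or (linear speed of persimmon above 0.8 m/s and contact force between persimmon and the fingers below 0.01 N) or (linear speed of stone above 0.8 m/s and contact force between stone and the fingers below 0.01 N) or (linear speed of maple above 0.8 m/s and contact force between maple and the fingers below 0.01 N) or (linear speed of walnut above 0.8 m/s and contact force between walnut and the fingers below 0.01 N)).
It also fails if it takes over 141 s, if anything falls off the work surface, if the arm or the gripper's body presses on something with over 40 N, if the wrist force passes 120 N, or if a joint passes its speed limit or range.

## Working session

There is one attempt and no reset: what is moved stays moved. The work goes in short steps, each a Python script; the robot and the scene stay as the last script left them, time stands still between calls to the robot, and variables do not carry over. Pictures are saved under pics/ and viewed, and the job is handed in when it is done.

```bash
mkdir -p pics; ls; python3 - <<'E'
from bench import ctrl
import cv2, numpy as np
np.set_printoptions(precision=4,suppress=True)
print(ctrl.current_t(),ctrl.current_tool_pos(),ctrl.current_eef_rot(),ctrl.current_grip_width())
for n in ["top","scene","wrist"]:
    print(n,ctrl.camera_params(n))
    cv2.imwrite(f"pics/{n}0.png",ctrl.read_camera(n))
E
```

```text
pics
0.0 [ 0.1731 -0.6001  0.2133] [[ 0.2771 -0.0002  0.9608]
 [-0.9608  0.0012  0.2771]
 [-0.0012 -1.      0.0001]] 0.9983734613980818
top {'fx': 489.6268627160374, 'fy': 489.6268627160374, 'cx': 250.37758370101824, 'cy': 194.94417129376936, 'pose': array([[ 0.0108,  0.9942, -0.1069,  0.4953],
       [-0.9998,  0.0126,  0.0159,  0.0174],
       [ 0.0172,  0.1067,  0.9941,  1.0675],
       [ 0.    ,  0.    ,  0.    ,  1.    ]])}
scene {'fx': 441.73801435492015, 'fy': 441.73801435492015, 'cx': 256.8483836308825, 'cy': 190.88199347624365, 'pose': array([[-0.0006, -0.8352,  0.5499,  1.2528],
       [ 0.9999, -0.0077, -0.0106, -0.0288],
       [ 0.0131,  0.5499,  0.8352,  1.0669],
       [ 0.    ,  0.    ,  0.    ,  1.    ]])}
wrist {'fx': 264.75973570700495, 'fy': 264.75973570700495, 'cx': 251.30338595901233, 'cy': 191.10668586791292, 'T_tool_cam': array([[ 1.    , -0.001 ,  0.0004,  0.0005],
       [ 0.0007,  0.2365, -0.9716, -0.1703],
       [ 0.0009,  0.9716,  0.2365,  0.0657],
       [ 0.    ,  0.    ,  0.    ,  1.    ]])}
```

View pics/top0.png

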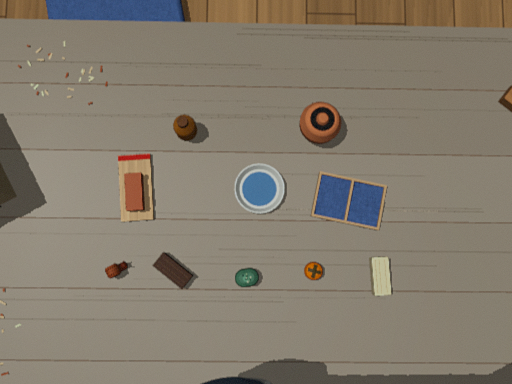

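View pics/scene0.png

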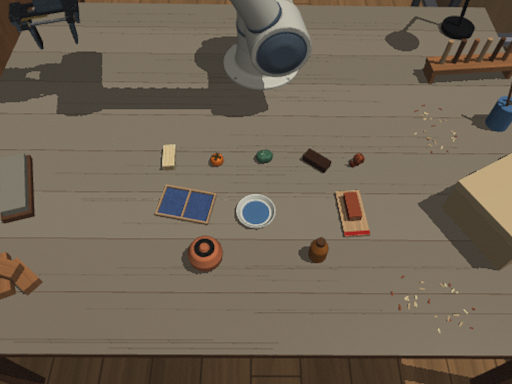

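View pics/wrist0.png

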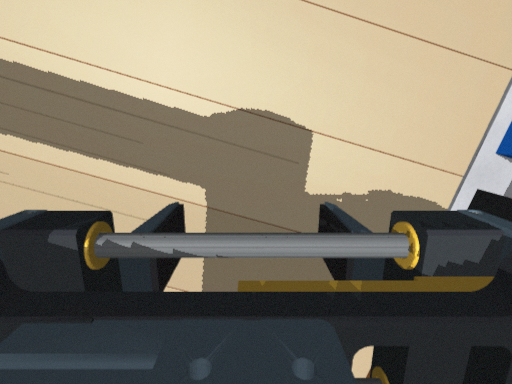

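The top view shows the following, in px:
- **Loose things:** snail (118,269), walnut (173,270), stone (247,277), persimmon (314,271), maple (381,276).
- **Targets:** board (136,188) with its red end up (+x), dish (260,188), tray (349,201).
- **Bystanders:** oil (185,127), pot (321,122).

The wrist view shows only empty surface. Next I segment both fixed views.

```bash
cat > h.py <<'E'
import numpy as np, cv2
np.set_printoptions(precision=4,suppress=True)
def rays(P,px):
    px=np.atleast_2d(px).astype(float)
    d=np.c_[(px[:,0]-P['cx'])/P['fx'],-(px[:,1]-P['cy'])/P['fy'],-np.ones(len(px))]
    return d@P['pose'][:3,:3].T
def toplane(P,px,z):
    d=rays(P,px);o=P['pose'][:3,3]
    return o+d*((z-o[2])/d[:,2])[:,None]
def proj(P,X):
    R=P['pose'][:3,:3];c=(np.atleast_2d(X)-P['pose'][:3,3])@R
    return np.c_[P['cx']+P['fx']*c[:,0]/-c[:,2],P['cy']-P['fy']*c[:,1]/-c[:,2]]
E
python3 - <<'E'
import cv2
a=cv2.imread('pics/top0.png'); 
cv2.imwrite('pics/topA.png',cv2.resize(a[140:310,90:290],None,fx=4,fy=3.5*4/3.5,interpolation=cv2.INTER_CUBIC)[:600])
cv2.imwrite('pics/topB.png',cv2.resize(a[160:310,220:410],None,fx=4,fy=4,interpolation=cv2.INTER_CUBIC))
s=cv2.imread('pics/scene0.png')
cv2.imwrite('pics/sceneA.png',cv2.resize(s[130:250,140:400],None,fx=3,fy=3,interpolation=cv2.INTER_CUBIC))
E
```

```text
(no output)
```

View pics/topA.png

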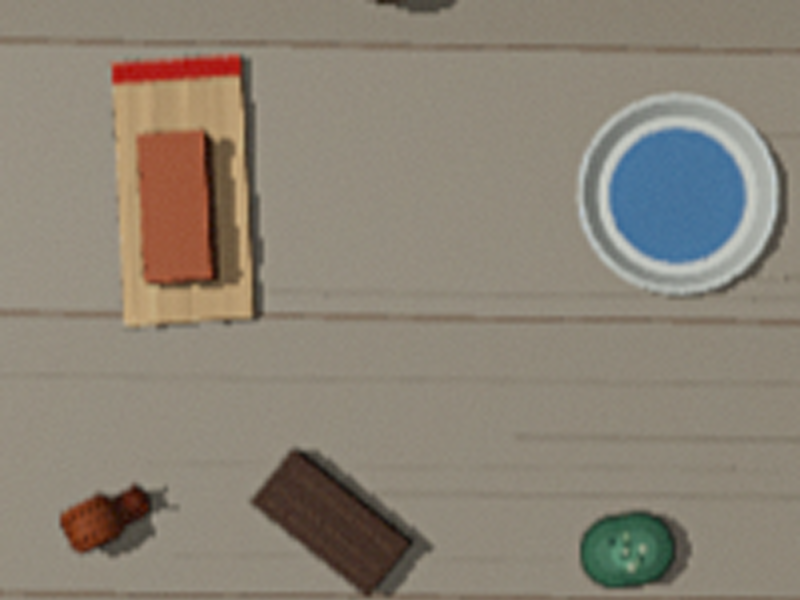

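View pics/topB.png

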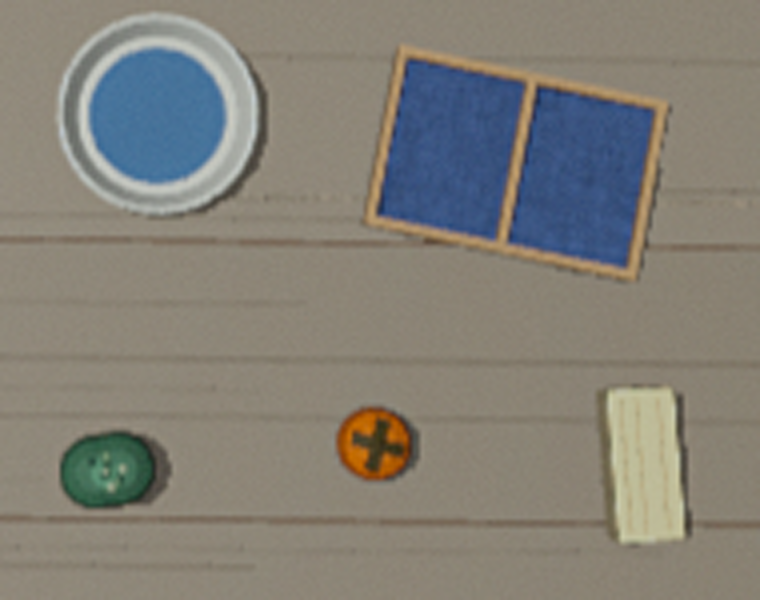

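View pics/sceneA.png

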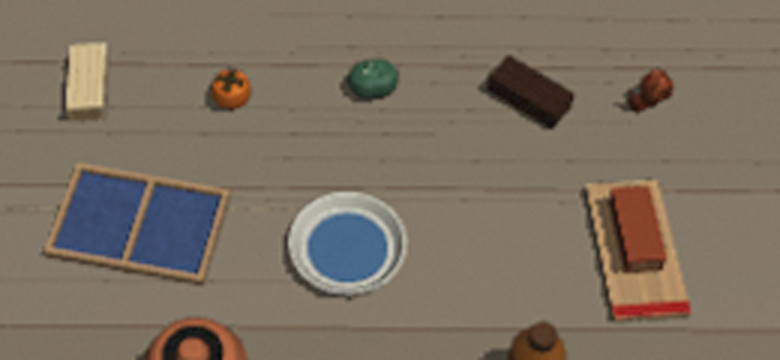

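```bash
cat > seg.py <<'E'
import numpy as np, cv2
from h import *
# name: (hsv lo, hi, z mid-plane)
C={'walnut':((0,20,20),(20,140,85),.012),
   'maple':((20,30,150),(40,140,255),.012),
   'stone':((70,70,40),(90,255,255),.014),
   'persim':((8,200,120),(22,255,255),.015),
   'snail':((0,120,50),(12,255,255),.018),
   'cherry':((3,120,110),(12,200,255),.034),
   'plank':((10,60,140),(22,150,255),.010),
   'red':((0,200,120),(5,255,255),.010),
   'tray':((12,60,120),(22,150,255),.012),
   'felt':((105,110,60),(125,255,255),.005),
   'dishfl':((98,110,100),(109,255,255),.005)}
def blob(im,name,win,z=None,P=None):
    lo,hi,zz=C[name]; z=zz if z is None else z
    x0,y0,x1,y1=win
    s=4
    sub=cv2.resize(im[y0:y1,x0:x1],None,fx=s,fy=s,interpolation=cv2.INTER_CUBIC)
    m=cv2.inRange(cv2.cvtColor(sub,cv2.COLOR_BGR2HSV),lo,hi)
    m=cv2.morphologyEx(m,cv2.MORPH_CLOSE,np.ones((9,9))); m=cv2.morphologyEx(m,cv2.MORPH_OPEN,np.ones((5,5)))
    cs,_=cv2.findContours(m,cv2.RETR_EXTERNAL,cv2.CHAIN_APPROX_NONE)
    c=max(cs,key=cv2.contourArea)[:,0].astype(float)
    px=(c+.5)/s-.5+[x0,y0]
    W=toplane(P,px,z)[:,:2]*1000
    r=cv2.minAreaRect(W.astype(np.float32))
    (w,h),a=r[1],r[2]
    if w<h: w,h=h,w;a+=90
    M=cv2.moments(W.astype(np.float32))
    cen=np.array([M['m10'],M['m01']])/M['m00']
    return dict(rect=np.array(r[0]),size=(w,h),yaw=(a+90)%180-90,cen=cen,W=W,px=px)
E
python3 - <<'E'
from bench import ctrl
from seg import *
for cam,wins in (("top",{'walnut':(148,248,200,296),'maple':(362,250,400,302),'stone':(228,260,268,294),'persim':(298,256,332,288),'snail':(95,255,140,285),
 'cherry':(120,165,150,215),'plank':(112,150,160,228),'red':(112,150,160,165),'tray':(305,165,395,235),'felt':(305,165,395,235),'dishfl':(230,160,290,218)}),
 ("scene",{'walnut':(298,145,335,175),'maple':(158,140,180,172),'stone':(250,145,278,168),'persim':(205,148,228,170),'snail':(346,150,368,170),
 'cherry':(338,190,365,222),'plank':(330,188,372,240),'red':(335,228,375,240),'tray':(152,182,220,226),'felt':(152,182,220,226),'dishfl':(232,190,280,232)})):
    im=cv2.imread(f'pics/{cam}0.png');P=ctrl.camera_params(cam)
    for n,w in wins.items():
        b=blob(im,n,w,P=P); print(cam,n,b['rect'],np.array(b['size']),round(b['yaw'],1),b['cen'])
E
```

```text
top walnut [445.4917 159.8299] [88.8174 42.3358] 52.2 [445.4748 160.5417]
top maple [ 438.3143 -280.8518] [82.8297 37.0767] 3.7 [ 438.3534 -280.8464]
top stone [432.8031   7.0982] [48.4531 36.0971] -81.1 [432.7997   7.1647]
top persim [ 448.2133 -134.4389] [36.3393 35.3867] 89.9 [ 448.4805 -133.2123]
top snail [447.5623 282.5535] [45.4612 24.5485] -64.0 [446.6314 285.2246]
top cherry [611.1676 249.211 ] [80.7814 35.8056] 4.8 [611.5042 249.4763]
top plank [617.0857 250.1716] [133.3724  70.6262] 4.9 [617.5235 250.4737]
top red [689.1547 255.8418] [68.2348  8.6568] -85.2 [689.0713 255.8054]
top tray [ 598.3939 -212.8241] [153.2851 107.1072] 79.0 [ 599.9869 -212.7628]
top felt [ 608.0184 -178.856 ] [86.5532 64.178 ] -11.3 [ 608.0458 -178.8817]
top dishfl [624.1069 -18.0475] [71.9428 71.6608] -44.4 [624.1386 -17.8821]
scene walnut [446.9064 160.9642] [88.257  56.6841] 52.3 [446.8381 160.8314]
scene maple [ 429.3345 -281.8883] [84.0444 38.0822] 4.3 [ 429.0975 -282.1608]
scene stone [433.4743   6.1912] [45.8024 42.2373] -79.1 [435.1968   6.6479]
scene persim [ 449.6967 -133.326 ] [34.6993 32.7854] 29.3 [ 450.7858 -132.8122]
scene snail [446.6546 281.7339] [54.1276 33.3986] -56.5 [446.3187 285.2983]
scene cherry [612.9866 247.8621] [81.1575 37.5945] 4.9 [612.3521 248.4949]
scene plank [616.8143 249.588 ] [133.5732  72.3017] 4.8 [617.0609 249.6775]
scene red [689.214  255.5413] [64.1896  7.0744] -85.4 [689.3063 256.4439]
scene tray [ 599.5817 -213.0523] [162.425  116.2152] 77.0 [ 599.8763 -213.6692]
scene felt [ 604.9142 -179.9942] [83.3417 62.3963] -11.5 [ 605.0528 -180.0708]
scene dishfl [624.4995 -19.0622] [70.6256 70.411 ] -89.5 [624.5622 -19.1809]
```

Both views agree to about 2 mm. Maple first, with general pick and place helpers.

```bash
cat > act.py <<'E'
import numpy as np, cv2, time
from bench import ctrl
from h import *
def ori(yaw):   # yaw (deg) of the opening direction (tool x), tool y down; choose half-turn later
    a=np.radians(yaw);x=np.array([np.cos(a),np.sin(a),0]);y=np.array([0,0,-1.]);return np.c_[x,y,np.cross(x,y)]
def best(p,yaw):
    c=[]
    for d in (0,180):
        q=ctrl.ik(p,ori(yaw+d))
        if q is not None: c.append((np.abs(np.array(q)-ctrl.current_q()).max(),d,np.array(q)))
    c.sort(key=lambda t:t[0]); 
    return ori(yaw+c[0][1]),c
def show(n):
    cv2.imwrite(f'pics/{n}.png',ctrl.read_camera('wrist'))
UP=.13
def st(s): print(s,'t',round(ctrl.current_t(),2),'tcp',ctrl.current_tool_pos(),'w',round(ctrl.current_grip_width()*91,1),'F',ctrl.current_contact_force())
def above(xy,yaw,up=UP,pic=None):
    R,c=best([*xy,up],yaw); print([ (round(k[0]),k[1],k[2].round(0)) for k in c])
    ctrl.goto([*xy,up],R); st('above')
    if pic: show(pic)
    return R
def pick(xy,z):
    ctrl.move_l([*xy,z],vel=.15); ctrl.command_gripper(0.0); st('gripped')
    ctrl.move_l([*xy,UP],vel=.15); st('lifted')
def place(xy,z,openmm,up=UP,N=3):
    ctrl.move_l([*xy,z+.004],vel=.15); st('near')
    hit=ctrl.move_l([*xy,z-.003],vel=.02,contact_N=N); st(f'down hit={hit}')
    ctrl.command_gripper(openmm/91); st('released')
    p=ctrl.current_tool_pos()
    ctrl.move_l([*xy,z+.03],vel=.1); ctrl.move_l([*xy,up],vel=.2); st('up')
E
python3 - <<'E'
from act import *
above((.4385,-.279),94,pic='w1')
E
```

```text
[(52, 180, array([-39.,  26.,  98.,  -0.,  56.,  47.])), (128, 0, array([ -39.,   26.,   98.,   -0.,   56., -133.]))]
above t 1.72 tcp [ 0.4385 -0.2799  0.1302] w 91.1 F [ 0.7459 -0.4762 -0.1829]
```

View pics/w1.png

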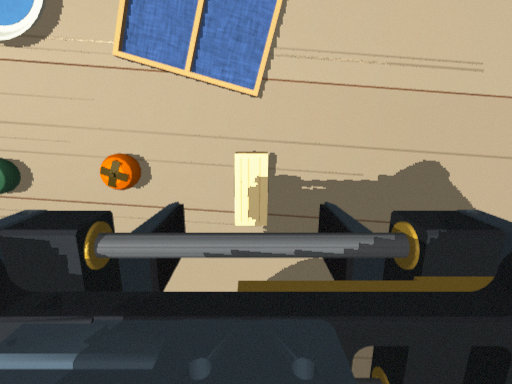

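Maple lies at cols 235-269, rows 152-226, centred between the fingers and aligned. I grasp it and place it.

```bash
python3 - <<'E'
from act import *
pick((.4385,-.279),.004)
above((.6319,.2507),94.9,up=.15,pic='w2')
cv2.imwrite('pics/s2.png',ctrl.read_camera('scene'))
E
```

```text
gripped t 3.64 tcp [ 0.4385 -0.279   0.004 ] w 35.8 F [-0.8702  0.1267  0.2358]
lifted t 4.63 tcp [ 0.4381 -0.2787  0.1293] w 35.7 F [ 0.2389  0.6575 -0.9243]
[(56, 180, array([ 17.,  36.,  73.,  -0.,  71., 102.])), (125, 0, array([ 17.,  36.,  73.,  -0.,  71., -78.]))]
above t 6.67 tcp [0.6321 0.2495 0.15  ] w 35.6 F [0.1302 0.2027 0.3565]
```

View pics/w2.png

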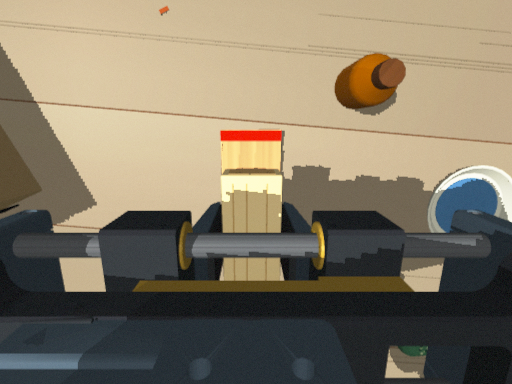

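The held maple (cols 222-283) lies straight over the plank, whose red stripe is at cols 221-281. I set it down, then fetch the walnut.

```bash
python3 - <<'E'
from act import *
place((.6319,.2507),.038,62,up=.15)
W=toplane(ctrl.camera_params('top'),[[173.1,270.3]],.024); print(W)
above((.446,.1602),52.3+90,pic='w3')
E
```

```text
near t 7.63 tcp [0.6325 0.2509 0.0429] w 35.4 F [ 0.7597  0.3246 -0.4356]
down hit=True t 7.96 tcp [0.6326 0.2509 0.0375] w 35.7 F [-0.0196  0.4728  3.9316]
released t 8.54 tcp [0.632  0.2507 0.0369] w 61.8 F [0.2366 0.0129 0.5609]
up t 9.56 tcp [0.6316 0.2506 0.1496] w 62.2 F [-0.2749 -0.4434 -0.0204]
[[0.4461 0.1615 0.024 ]]
[(51, 180, array([ 13.,  23., 104.,  -0.,  53.,  50.])), (231, 0, array([  13.,   23.,  104.,   -0.,   53., -130.]))]
above t 10.46 tcp [0.447  0.1604 0.1298] w 61.8 F [ 0.7887 -0.0189  0.1918]
```

View pics/w3.png

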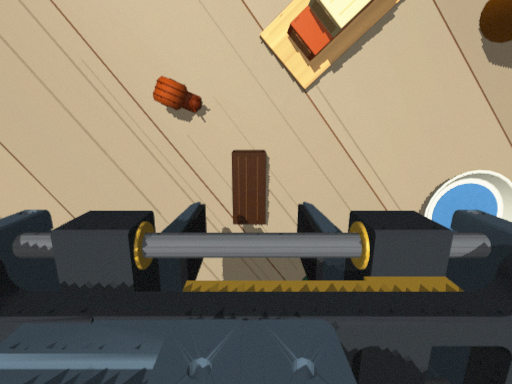

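The walnut is centred (cols 232-267) and aligned. I pick it and check the maple in the fixed views while above the pick spot.

```bash
python3 - <<'E'
from act import *
from seg import *
pick((.446,.161),.004)
for cam,w in (('top',(112,145,165,228)),('scene',(325,170,380,240))):
    im=ctrl.read_camera(cam);cv2.imwrite(f'pics/{cam}3.png',im)
    x0,y0,x1,y1=w
    cv2.imwrite(f'pics/{cam}3c.png',cv2.resize(im[y0:y1,x0:x1],None,fx=6,fy=6,interpolation=cv2.INTER_CUBIC))
    b=blob(im,'maple',w,z=.058,P=ctrl.camera_params(cam)); print(cam,b['rect'],b['size'],b['yaw'])
E
```

```text
gripped t 12.02 tcp [0.4462 0.161  0.0043] w 35.9 F [-0.3397  0.0316  6.2532]
lifted t 13.01 tcp [0.4456 0.1609 0.1294] w 35.7 F [-0.2585  0.0615 -0.9403]
top [632.4742 252.0973] (81.15959167480469, 37.2695198059082) 5.052809238433838
scene [634.7441 251.0738] (79.79865264892578, 37.833770751953125) 4.961081504821777
```

View pics/top3c.png

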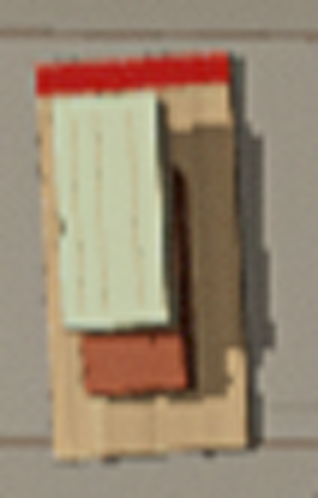

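View pics/scene3c.png

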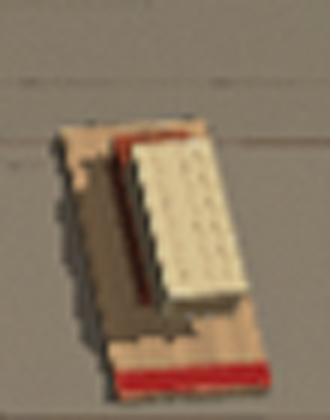

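Maple sits at (632-634, 251-252) mm, about 21 mm towards red, lateral under 2 mm and yaw 5.0°, so it is good. Now the walnut.

```bash
python3 - <<'E'
from act import *
above((.6125,.2492),94.9,up=.17)
place((.6125,.2492),.062,62,up=.17)
R,c=best([.446,.24,.17],26)
ctrl.goto([.446,.24,.17],R); st('view'); show('w4')
for cam in('top','scene'):
    im=ctrl.read_camera(cam);cv2.imwrite(f'pics/{cam}4.png',im)
E
python3 -c "
import cv2,numpy as np
a=cv2.imread('pics/top4.png')[145:228,105:170];b=cv2.imread('pics/scene4.png')[165:240,320:385]
f=lambda i:cv2.resize(i,(390,498),interpolation=cv2.INTER_CUBIC)
cv2.imwrite('pics/c4.png',np.hstack([f(a),f(b)]))"
```

```text
[(52, 180, array([ 17.,  34.,  75.,  -0.,  72., 102.])), (128, 0, array([ 17.,  34.,  75.,  -0.,  72., -78.]))]
above t 14.01 tcp [0.6115 0.2487 0.1691] w 35.4 F [ 0.5512 -0.2686 -0.5998]
near t 14.85 tcp [0.6129 0.2493 0.0669] w 35.9 F [-0.4951 -0.8848  0.4882]
down hit=True t 15.17 tcp [0.6132 0.2495 0.0619] w 35.8 F [0.335  1.4725 3.7794]
released t 15.75 tcp [0.6126 0.2492 0.0612] w 62.4 F [ 0.1192 -1.0558 -0.8381]
up t 16.75 tcp [0.6122 0.2491 0.1696] w 61.8 F [-0.3836 -0.8077 -1.2912]
view t 17.97 tcp [0.4463 0.24   0.1696] w 61.8 F [ 0.7905 -0.111   0.0894]
```

View pics/w4.png

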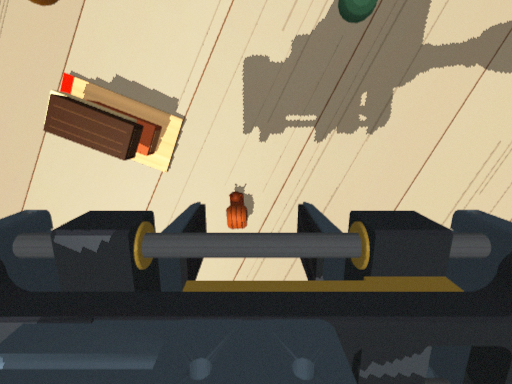

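View pics/c4.png

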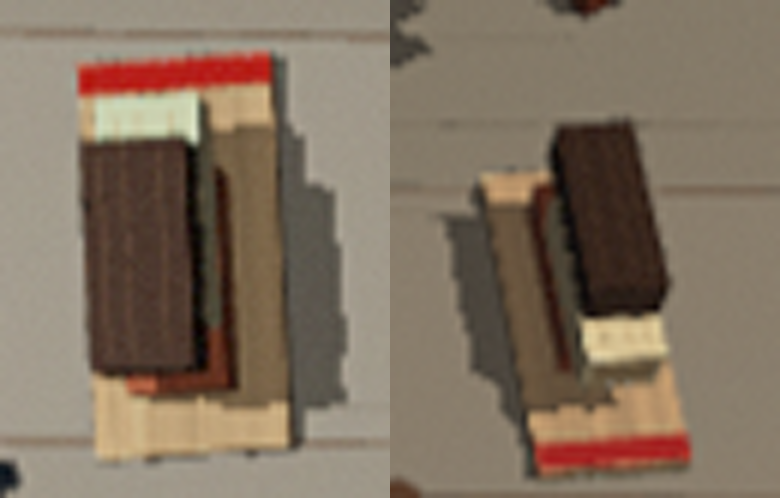

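The stack looks right in both views: walnut over the cherry, and maple showing at the red end only. In the wrist view the snail's shell is at (237,215) and its head at (236,197), so head-up is confirmed. I ray-cast the shell.

```bash
cat >> h.py <<'E'
def wristP(ctrl,pos,R):
    P=dict(ctrl.camera_params('wrist'));T=np.eye(4);T[:3,:3]=R;T[:3,3]=pos;P['pose']=T@P['T_tool_cam'];return P
E
python3 - <<'E'
from act import *
im=cv2.imread('pics/w4.png')
P=wristP(ctrl,ctrl.current_tool_pos(),np.array(ctrl.current_eef_rot()))
x0,y0,x1,y1=215,180,260,235
m=cv2.inRange(cv2.cvtColor(im[y0:y1,x0:x1],cv2.COLOR_BGR2HSV),(0,130,50),(14,255,255))
for r in range(m.shape[0]):
    c=np.where(m[r])[0]
    if len(c): print(r+y0,c.min()+x0,c.max()+x0,end='; ')
ys,xs=np.nonzero(m)
pc=cv2.fitLine(np.c_[xs+x0,ys+y0].astype(np.float32),cv2.DIST_L2,0,.01,.01).ravel();print(pc)
q=toplane(P,[pc[2:4]-30*pc[:2],pc[2:4]+30*pc[:2]],.021);print('axis yaw',np.degrees(np.arctan2(*(q[1]-q[0])[[1,0]])))
for px in ((237,217),(236.5,197)): print(px,toplane(P,[px],.021),toplane(P,[px],.03))
E
python3 -c "
import cv2
cv2.imwrite('pics/w4c.png',cv2.resize(cv2.imread('pics/w4.png')[180:240,205:275],None,fx=8,fy=8,interpolation=cv2.INTER_CUBIC))"
```

```text
192 234 238; 193 232 241; 194 230 242; 195 229 242; 196 230 242; 197 230 242; 198 230 242; 199 230 242; 200 230 242; 201 230 242; 202 231 242; 203 231 243; 204 231 243; 205 231 243; 206 230 244; 207 229 245; 208 227 246; 209 227 246; 210 226 246; 211 227 246; 212 227 246; 213 227 246; 214 227 246; 215 227 246; 216 227 246; 217 227 246; 218 227 246; 219 227 246; 220 227 246; 221 227 245; 222 227 246; 223 227 246; 224 228 246; 225 228 246; 226 228 245; 227 229 244; 228 231 234; [  0.014    0.9999 236.4274 211.5292]
axis yaw 116.08358585952354
(237, 217) [[0.4423 0.2884 0.021 ]] [[0.4433 0.2853 0.03  ]]
(236.5, 197) [[0.4542 0.2649 0.021 ]] [[0.4547 0.2625 0.03  ]]
```

View pics/w4c.png

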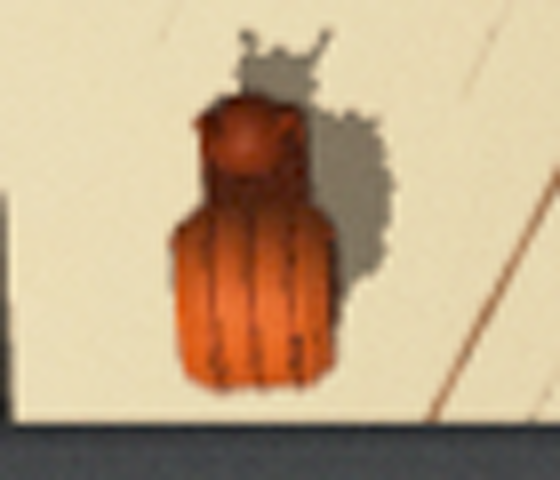

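```bash
python3 - <<'E'
from act import *
above((.4445,.2863),26)
pick((.4445,.2863),.008)
T=np.array([.5997,-.2131]);a=np.radians(-11.2);tx=np.array([np.cos(a),np.sin(a)]);ty=np.array([-tx[1],tx[0]])
above((.55,.0),-11.2,up=.15)
xy=T+.040*ty; print(xy)
R=above(xy,-11.2,up=.15,pic='w5'); print(R[:,2])
E
```

```text
[(175, 0, array([26., 27., 96., -0., 57.,  0.]))]
above t 20.81 tcp [0.4445 0.2863 0.13  ] w 61.7 F [-0.4133 -0.5979 -0.0017]
gripped t 22.44 tcp [0.4445 0.2864 0.0081] w 23.8 F [-1.4116 -0.5957  3.6999]
lifted t 23.41 tcp [0.444  0.2861 0.1293] w 23.7 F [-0.1098 -0.0438 -0.7579]
[(33, 0, array([-6., 26., 92., -0., 61.,  5.])), (175, 180, array([  -6.,   26.,   92.,   -0.,   61., -175.]))]
above t 24.57 tcp [0.5496 0.001  0.1497] w 24.0 F [ 0.3474  0.8029 -0.2468]
[ 0.6075 -0.1739]
[(15, 0, array([-21.,  32.,  80.,  -0.,  67., -10.])), (165, 180, array([-21.,  32.,  80.,  -0.,  67., 170.]))]
above t 25.33 tcp [ 0.6074 -0.1732  0.1497] w 23.8 F [-0.4809  0.3227  0.8194]
[0.1942 0.981  0.    ]
```

View pics/w5.png

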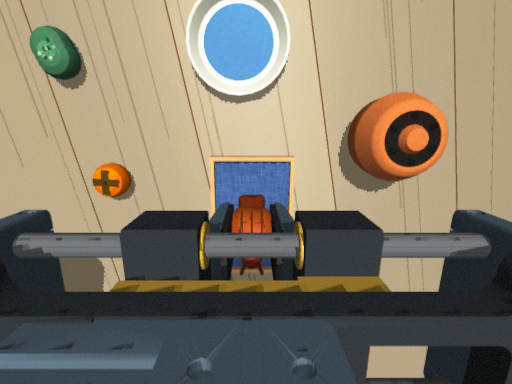

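The snail is held upright with its horns at (250,270), so the head points to tray -y as planned. The pot stands clear. I place it, then look at the persimmon.

```bash
python3 - <<'E'
from act import *
T=np.array([.5997,-.2131]);a=np.radians(-11.2);tx=np.array([np.cos(a),np.sin(a)]);ty=np.array([-tx[1],tx[0]])
place(T+.040*ty,.013,46,up=.15)
above((.4495,-.1335),-11.2,pic='w6')
ctrl.command_gripper(.8)
E
```

```text
near t 26.42 tcp [ 0.608  -0.1739  0.0179] w 23.9 F [-0.3883 -0.4619 -0.0415]
down hit=True t 26.73 tcp [ 0.6081 -0.1741  0.0126] w 23.5 F [-0.1081 -0.3822  3.6642]
released t 27.27 tcp [ 0.6076 -0.1739  0.0122] w 46.0 F [ 1.2846 -0.1204  0.1253]
up t 28.42 tcp [ 0.6068 -0.1736  0.1487] w 46.0 F [-0.3891  0.477   0.2092]
[(24, 0, array([-24.,  23., 104.,  -0.,  53., -13.])), (178, 180, array([-24.,  23., 104.,  -0.,  53., 167.]))]
above t 29.12 tcp [ 0.4493 -0.1335  0.1294] w 45.9 F [0.8503 0.0001 0.0257]
```

View pics/w6.png

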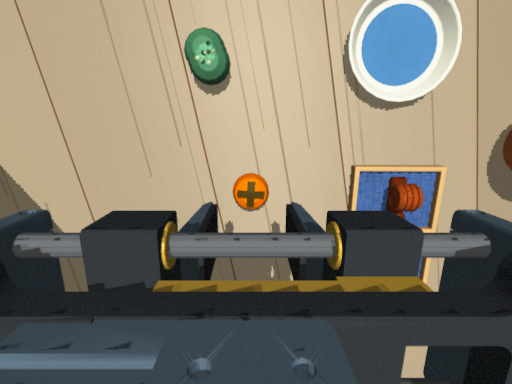

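The persimmon is centred at (251,192). The snail in the tray at (405,197) looks turned, so I zoom in.

```bash
python3 - <<'E'
from act import *
a=ctrl.read_camera('top')[165:235,305:395];b=ctrl.read_camera('scene')[178:232,148:225]
cv2.imwrite('pics/top6.png',ctrl.read_camera('top'))
w=cv2.imread('pics/w6.png')[160:235,345:450]
f=lambda i:cv2.resize(i,(390,290),interpolation=cv2.INTER_CUBIC)
cv2.imwrite('pics/c6.png',np.vstack([np.hstack([f(a),f(b)]),np.hstack([f(w),f(w)])]))
E
```

```text
(no output)
```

View pics/c6.png

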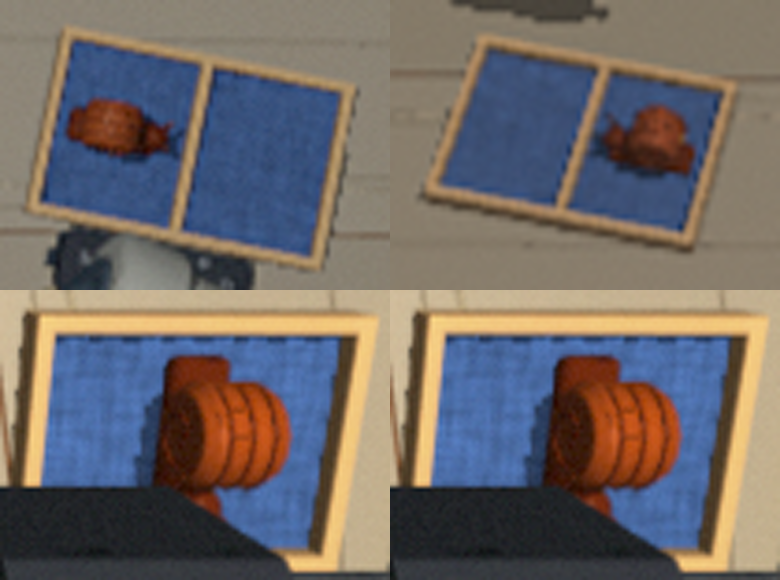

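The snail is upright in the +y bay with its head towards the divider, so the "turn" was only perspective. Persimmon next, then the stone.

```bash
python3 - <<'E'
from act import *
T=np.array([.5997,-.2131]);a=np.radians(-11.2);tx=np.array([np.cos(a),np.sin(a)]);ty=np.array([-tx[1],tx[0]])
pick((.4495,-.1335),.006)
xy=T-.036*ty
above(xy,-11.2,up=.15)
place(xy,.011,54,up=.15)
ctrl.command_gripper(.85)
above((.433,.0068),8.9,pic='w7')
cv2.imwrite('pics/top7.png',ctrl.read_camera('top'))
E
python3 -c "
import cv2,numpy as np
a=cv2.imread('pics/top7.png')[165:235,305:395]
f=lambda i:cv2.resize(i,(512,384),interpolation=cv2.INTER_CUBIC)[:210]
cv2.imwrite('pics/c7.png',np.vstack([cv2.resize(a,(512,300),interpolation=cv2.INTER_CUBIC),cv2.imread('pics/w7.png')[:290]]))"
```

```text
gripped t 31.52 tcp [ 0.4496 -0.1335  0.0061] w 38.2 F [-1.4956  0.0304  6.8746]
lifted t 32.49 tcp [ 0.4491 -0.1333  0.1294] w 38.2 F [ 0.5698  0.1532 -0.4881]
[(26, 0, array([-28.,  33.,  79.,  -0.,  68., -17.])), (176, 180, array([-28.,  33.,  79.,  -0.,  68., 163.]))]
above t 33.26 tcp [ 0.5918 -0.2478  0.1488] w 38.0 F [-0.5066  0.1334 -0.7596]
near t 34.31 tcp [ 0.5932 -0.2486  0.0159] w 37.7 F [ 0.1566 -0.0784 -0.8017]
down hit=True t 34.62 tcp [ 0.5933 -0.2487  0.0107] w 37.7 F [1.2069 0.0939 3.6163]
released t 35.08 tcp [ 0.5928 -0.2484  0.0102] w 54.0 F [-0.0452  0.1059 -0.1591]
up t 36.23 tcp [ 0.5921 -0.2481  0.1487] w 54.1 F [ 0.2817  0.6224 -0.3181]
[(30, 0, array([ -7.,  20., 109.,  -0.,  51., -16.])), (181, 180, array([ -7.,  20., 109.,  -0.,  51., 164.]))]
above t 37.94 tcp [0.4344 0.0062 0.1302] w 77.4 F [ 0.4894 -0.285  -0.2571]
```

View pics/c7.png

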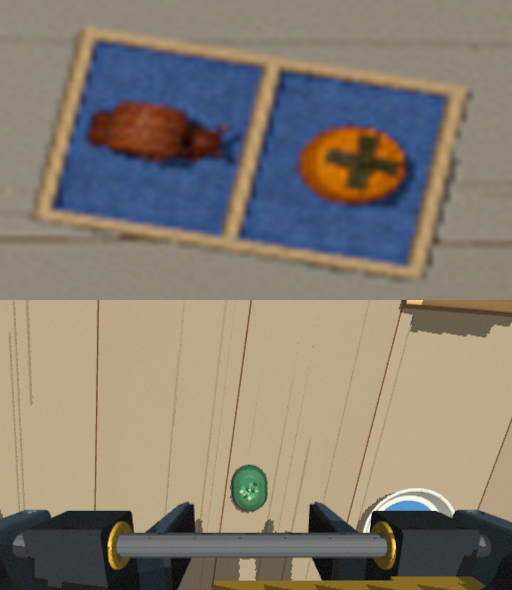

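The persimmon stands in the -y bay. The stone is centred at (249, 188) and aligned, so I take it to the dish.

```bash
python3 - <<'E'
from act import *
pick((.434,.0065),.006)
above((.6243,-.0185),8.9,up=.15)
place((.6243,-.0185),.011,52,up=.15)
ctrl.goto([.36,-.3,.25],best([.36,-.3,.25],0)[0]); st('clear')
for n in('top','scene'): cv2.imwrite(f'pics/{n}8.png',ctrl.read_camera(n))
from seg import *
for cam,W in (('top',{'stone':((230,160,290,218),.019),'persim':((345,175,390,230),.020),'snail':((312,170,350,220),.023),'felt':((305,165,395,235),.005),'walnut':((112,150,160,215),.082)}),
              ('scene',{'stone':((232,190,280,232),.019),'persim':((155,182,190,215),.020),'snail':((185,182,220,226),.023),'walnut':((338,175,375,222),.082)})):
    im=cv2.imread(f'pics/{cam}8.png')
    for n,(w,z) in W.items():
        try:b=blob(im,n,w,z=z,P=ctrl.camera_params(cam)); print(cam,n,b['rect'],np.array(b['size']),round(b['yaw'],1))
        except Exception as e: print(cam,n,e)
a=cv2.imread('pics/top8.png')[100:300,90:400]
cv2.imwrite('pics/c8.png',cv2.resize(a,(800,516),interpolation=cv2.INTER_CUBIC))
a=cv2.imread('pics/scene8.png')[130:270,140:390]
cv2.imwrite('pics/d8.png',cv2.resize(a,None,fx=3,fy=3,interpolation=cv2.INTER_CUBIC))
E
```

```text
gripped t 39.69 tcp [0.434  0.0065 0.0061] w 39.2 F [ 0.2763 -0.1621  4.3484]
lifted t 40.67 tcp [0.4336 0.0066 0.1294] w 39.3 F [-0.4618  0.5262 -1.6347]
[(28, 0, array([ -7.,  32.,  81.,  -0.,  67., -16.])), (180, 180, array([ -7.,  32.,  81.,  -0.,  67., 164.]))]
above t 41.46 tcp [ 0.6231 -0.0183  0.1488] w 39.1 F [-0.5952  0.0598 -1.0105]
near t 42.51 tcp [ 0.6248 -0.0186  0.0159] w 38.9 F [-0.1757 -0.3698  0.1707]
down hit=True t 42.83 tcp [ 0.625  -0.0186  0.0108] w 39.3 F [-0.6554  0.1561  3.5893]
released t 43.24 tcp [ 0.6244 -0.0185  0.0102] w 52.3 F [-0.0289 -0.4065 -0.4334]
up t 44.39 tcp [ 0.6236 -0.0184  0.1487] w 52.1 F [-0.7881 -0.525  -0.3914]
clear t 45.88 tcp [ 0.3606 -0.2997  0.2497] w 52.0 F [-0.3761  0.0061  0.4744]
top stone [625.8835 -18.0085] [49.3423 37.8585] -81.7
top persim [ 592.3428 -247.5687] [35.9383 32.7872] 26.0
top snail [ 608.7821 -174.9215] [47.9433 25.1985] 77.4
top felt [ 607.9651 -178.8453] [86.7115 64.178 ] -11.3
top walnut [614.1176 242.6426] [79.3132 49.611 ] 5.1
scene stone [626.3286 -19.1308] [50.2263 43.5456] -82.2
scene persim [ 596.233  -249.6904] [35.108  34.0749] 27.9
scene snail [ 607.2018 -175.1222] [48.4677 35.0487] 79.6
scene walnut [635.7589 239.4306] [117.2682  57.8578] 4.5
```

View pics/c8.png

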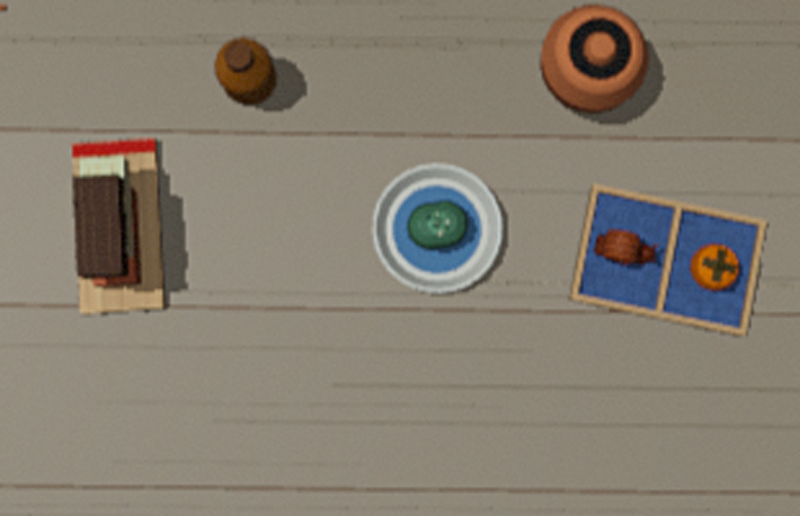

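View pics/d8.png

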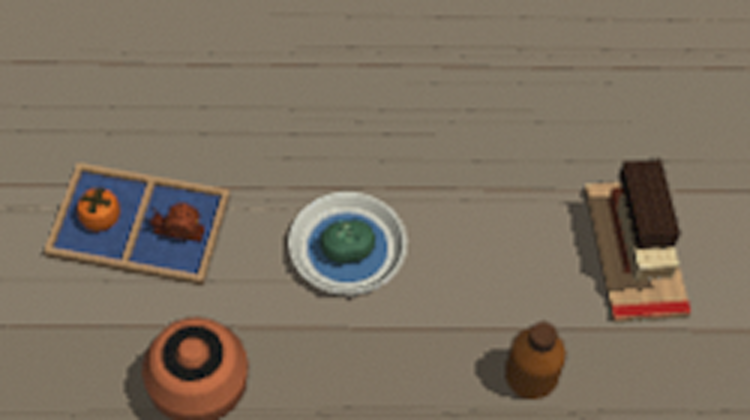

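Everything is in place and the bystanders have not moved. The walnut mask had merged with shadow, so I isolate its top face by brightness before handing in.

```bash
python3 - <<'E'
from act import *
import seg
im=cv2.imread('pics/top8.png');P=ctrl.camera_params('top')
x0,y0=118,165
hsv=cv2.cvtColor(im,cv2.COLOR_BGR2HSV)
for r in (172,180,188,196,204): print(r,[tuple(v) for v in hsv[r,116:148:2]])
px=np.array([[81,142],[188,138],[197,370],[92,374]])/6+[105,145]-.5
W=toplane(P,px,.082);print(W,W.mean(0))
B=np.array([.612,.249]);a=np.radians(4.9)
d=W.mean(0)[:2]-B;print('board frame',d@[np.cos(a),np.sin(a)],d@[-np.sin(a),np.cos(a)])
# bystanders then/now
a0=cv2.imread('pics/top0.png').astype(int);d=np.abs(a0-im).max(2)
print('diff pot',(d[95:148,295:348]>40).sum(),'oil',(d[110:145,168:203]>40).sum())
E
```

```text
172 [(np.uint8(24), np.uint8(32), np.uint8(152)), (np.uint8(15), np.uint8(86), np.uint8(89)), (np.uint8(10), np.uint8(105), np.uint8(73)), (np.uint8(7), np.uint8(94), np.uint8(68)), (np.uint8(13), np.uint8(114), np.uint8(65)), (np.uint8(11), np.uint8(102), np.uint8(70)), (np.uint8(6), np.uint8(99), np.uint8(67)), (np.uint8(9), np.uint8(111), np.uint8(71)), (np.uint8(10), np.uint8(111), np.uint8(69)), (np.uint8(11), np.uint8(96), np.uint8(72)), (np.uint8(21), np.uint8(137), np.uint8(13)), (np.uint8(21), np.uint8(69), np.uint8(59)), (np.uint8(15), np.uint8(101), np.uint8(78)), (np.uint8(16), np.uint8(108), np.uint8(106)), (np.uint8(18), np.uint8(112), np.uint8(105)), (np.uint8(18), np.uint8(104), np.uint8(108))]
180 [(np.uint8(22), np.uint8(32), np.uint8(150)), (np.uint8(21), np.uint8(43), np.uint8(118)), (np.uint8(12), np.uint8(120), np.uint8(66)), (np.uint8(10), np.uint8(106), np.uint8(77)), (np.uint8(11), np.uint8(111), np.uint8(71)), (np.uint8(11), np.uint8(116), np.uint8(75)), (np.uint8(13), np.uint8(109), np.uint8(68)), (np.uint8(10), np.uint8(99), np.uint8(72)), (np.uint8(14), n
[... 1991 characters left out ...]
p.uint8(72)), (np.uint8(11), np.uint8(101), np.uint8(76)), (np.uint8(12), np.uint8(107), np.uint8(69)), (np.uint8(11), np.uint8(107), np.uint8(69)), (np.uint8(14), np.uint8(111), np.uint8(69)), (np.uint8(10), np.uint8(109), np.uint8(70)), (np.uint8(11), np.uint8(114), np.uint8(67)), (np.uint8(18), np.uint8(207), np.uint8(16)), (np.uint8(7), np.uint8(164), np.uint8(95)), (np.uint8(7), np.uint8(188), np.uint8(68)), (np.uint8(11), np.uint8(124), np.uint8(72)), (np.uint8(18), np.uint8(108), np.uint8(106))]
[[0.6525 0.2706 0.082 ]
 [0.6543 0.2346 0.082 ]
 [0.5757 0.2288 0.082 ]
 [0.5739 0.2638 0.082 ]] [0.6141 0.2495 0.082 ]
board frame 0.0021402484073025866 0.0002724055999584457
diff pot 0 oil 0
```

```bash
python3 - <<'E'
from bench import ctrl
ctrl.sleep(.5); ctrl.sign_off(); print(ctrl.current_t())
E
```

```text
the job is handed in; nothing more can be done
the job is handed in; nothing more can be done
```

All five things are in place and the job is handed in; the clock read about 46 s just before that, against the 141 s limit. No verdict was reported, so what follows comes from my last camera checks.

| Thing | Where the last check put it |
|---|---|
| Maple | about 21 mm towards the red end, 1–2 mm sideways, yaw matching the board |
| Walnut | about 2 mm lengthwise and 0.3 mm sideways from straight above the cherry |
| Stone | about 2 mm from the dish centre, flat |
| Snail | upright, about 4 mm from the middle of the +y bay |
| Persimmon | upright, within about 4 mm of the middle of the -y bay |
| Pot and oil | no pixel change over the threshold in the top view |

- **Setting down:** each thing was lowered to contact (about 4 N on the tool) before the fingers opened. The arm ended clear of everything.
- **Checks that disagreed:** the automatic mask for the walnut merged with shadow, giving 614, 243 mm in the top view and 636, 239 mm in the scene view. I read its top-face corners off the top view by hand instead, in the picture taken just after placing it, and the walnut figure above comes from those. The maple was measured before the walnut went on; afterwards I checked it only by eye, and it looked unmoved. The top and scene views also differ by 2–4 mm on the persimmon, snail and maple, well inside the tolerances.

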